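Shut the fittings case and snap its four lid clips in opposite-corner order

ROBOT

A 7-joint arm with a two-finger parallel gripper is mounted at the origin on the work surface. World frame = base frame: x ahead of the robot, y to its left, z up, the work surface at z = 0. Lengths are in mm, angles in rad, forces in N, time in s.
With the tool pointing down it reaches from about 350 to 900 mm from the base axis. Payload 8.1 kg.
Tool frame: the origin (TCP) lies at the centre of the arm's flange, where the gripper is bolted on; the fingertips stand 173 mm ahead of it and the grasp point (between the pads) lies 155 mm ahead of it; z points along the fingers, y is the line along which they close (so a half turn about z gives the same grasp; the last joint's range is limited). The gripper opens to 85 mm and grips with 20 to 120 N. Pads are 22 mm wide; open, the fingers measure 114 mm over their backs; the gripper's body (76 mm by 85 mm) begins 54 mm behind the grasp point. The pads swing forward as they close: fully open they stand 13 mm farther back than shut.
Start: joints at [-1.366, 0.434, 0.025, 1.573, -0.012, 1.134, -0.075], TCP at [189.375, 595.626, 404.723] pointing down, gripper open.
Joint ranges: [-2.62, 2.62], [-0.44, 2.09], [-1.27, 1.32], [0.08, 2.57], [-1.32, 4.46], [0.12, 2], [-2.74, 2.74]. Speed limits (rad/s): [2.22, 2.22, 3.01, 3.01, 3.14, 3.14, 3.14].

INTERFACE

Orientations are given as a unit quaternion [w, x, y, z].
In Python, from plant import ctrl, viewer, ticket gives the robot as it stands.
- The arm moves only by the shell command python3 -m handwheel 'ROWS' [OPENING] [FORCE]. ROWS is rows parted by semicolons, their numbers by spaces, 1 to 20 of them, each of 6 numbers: dx, dy, dz in mm, then a rotation vector rx, ry, rz in rad; each row shifts and turns the commanded pose from where the row before left it, along the tool's axes as they then stand; what a row does not reach is not made up. A row lasts 1/8 s, in which the tool goes at most 62.5 mm and 0.188 rad, less where a joint would pass 70% of its speed; a pose out of reach is approached as far as the arm can. OPENING is the opening from 0.0 (shut) to 1.0 (fully open), set as the command begins (- or left out keeps the last). The fingers move at their own pace and stop on an object; FORCE is the grip in N (left out, the last holds). Time passes only in rows, so rows that do not move let the fingers close. It prints the time, the measured TCP pose, the force, the opening and the grip force at its end.
- ctrl.sense(): the state, without advancing time (a new reading comes with each control period).
- viewer.get_image(name): name is "scene" or "side" or "wrist"; returns the picture (400x640x3 uint8, red, green, blue); there is no depth.
- viewer.get_calibration(name): a dict with "fx", "fy", "cx", "cy" (pixels), "D" ([k1, k2, p1, p2, k3] as OpenCV has them; the pictures are not rectified), "R" (3x3) and "t" (3): a world point X has camera coordinates R X + t; the wrist camera has in their place "hand_eye" (4x4, takes a point from camera to tool coordinates, whose origin is the TCP and whose axes are the flange's). Camera axes: x right, y down, z forward; pixel columns grow to the right and rows downward; lengths in mm; the calibration is good to about 2 mm. A picture is of the moment at which its call begins: read the wrist's pose just before it. get_calibration takes no time and is no camera call.
- ticket.hand_in(): hands the job in; it is judged then, once.
The state is a dict: "time_s": time; "joint_positions": joint angles; "joint_vel": joint speeds; "effort": joint torques, N m; "position": TCP position; "tool_rot": TCP orientation; "ft_force": force on the tool from outside, world axes, zero at the start; "torque": the same for the moment, N m; "opening": opening from 0.0 (shut) to 1.0 (fully open); "grip_force": force on a finger pad.
Only numpy, scipy, OpenCV 4.12 (cv2) and the standard library are available. Lean on these libraries where they do the work, as an engineer would, in place of code of your own. Each camera call takes 0.05 s, during which the arm holds its last target. There are 200 camera calls.

TASK

Swing the lid of the grey parts case shut, then snap its four corner clips fully home over the rim in opposite-corner order: any clip first, the diagonally opposite one second, then the other two. Press by feel and never push with more than 22 N on anything, do not snap any clip before the lid is shut, and leave the other things on the bench where they are.

Things in the scene. Friction and masses are not known exactly. Their poses are not given: they have to be found in the camera images.
- case: Grey plastic parts case, fixed to the bench, 200 mm long (its x), 150 mm wide (its y), 80 mm high without its lid; walls 5 mm. Origin at the centre of its underside, z up. Its near side (-x) faces roughly to the robot, its lid hinge is along the top of its far wall (+x), left is +y. It holds two brass fittings. Small steel clip brackets stand up to 15 mm outside its left and right walls.
- lid (a joint): Angle (rad) of the case's grey flat lid (200 x 150 x 12 mm, 0.25 kg). 0 = shut, top face 92 mm above the bench; it grows as the lid opens, up to 1.7. Hinge axis along the case's y at case frame (+0.100, 0, 0.080) m, level with the lid's underside; shut, the lid runs from it 200 mm towards -x. It stays where left when above 0.7; 1 to 3 N moves it; below about 0.35 it falls shut by itself.
- lid_edge (a point): Middle of the lid's free edge, on its top (outer) face; 200 mm from the hinge axis, 12 mm above the underside.
- clip_line_left (a point): Fixed point of the case, midway between the left clips' nominal hinges: case frame (0, 0.085, 0.100) m, 10 mm outside the wall, 8 mm above the shut lid. Hinge axes run along case x; a flap's outer (shut: upper) face is 4 mm from the axis plane near the hinge, 7 mm at 32 mm out. Brackets are set by hand in slots: each real hinge is up to 5 mm higher or lower, 1.5 mm sideways: feel for the height.
- clip_line_right (a point): The same for the right clips: case frame (0, -0.085, 0.100) m. Every clip: 1 to 2 N swings it; pressed 32 mm from the hinge it meets a catch near 0.2 rad (7 mm above home), takes 8 to 13 N down to about 0.13 rad, then less and less; only past 0.05 rad does it spring home, onto a firm stop (about 20 N per mm). If let go before that it stays up.
- clip_near_left (a joint): Angle of the plain steel lid clip at the near left corner: a flap 42 mm long, 26 wide, 8 thick, hinged at its outer end. About -0.03 = snapped home, level, free end inward over the lid; pi/2 = upright; up to 2.0 = leaning outward; stays as left. Nominal hinge middle: case frame (-0.062, +0.085, 0.100) m, outside the left (+y) wall; for its play see clip_line. Diagonal partner: clip_far_right.
- clip_near_right (a joint): Angle of the plain steel lid clip at the near right corner: a flap 42 mm long, 26 wide, 8 thick, hinged at its outer end. About -0.03 = snapped home, level, free end inward over the lid; pi/2 = upright; up to 2.0 = leaning outward; stays as left. Nominal hinge middle: case frame (-0.062, -0.085, 0.100) m, outside the right (-y) wall; for its play see clip_line. Diagonal partner: clip_far_left.
- clip_far_left (a joint): Angle of the plain steel lid clip at the far left corner: a flap 42 mm long, 26 wide, 8 thick, hinged at its outer end. About -0.03 = snapped home, level, free end inward over the lid; pi/2 = upright; up to 2.0 = leaning outward; stays as left. Nominal hinge middle: case frame (+0.062, +0.085, 0.100) m, outside the left (+y) wall; for its play see clip_line. Diagonal partner: clip_near_right.
- clip_far_right (a joint): Angle of the plain steel lid clip at the far right corner: a flap 42 mm long, 26 wide, 8 thick, hinged at its outer end. About -0.03 = snapped home, level, free end inward over the lid; pi/2 = upright; up to 2.0 = leaning outward; stays as left. Nominal hinge middle: case frame (+0.062, -0.085, 0.100) m, outside the right (-y) wall; for its play see clip_line. Diagonal partner: clip_near_left.
- fitting_a: Brass fitting standing in the case, 30 mm across, 42 mm high; leave it.
- fitting_b: Second brass fitting in the case, same; leave it.
- solder_spool: Solder spool standing on its end before the case, 56 mm across, 40 mm high; bystander.
- screwdriver: Screwdriver lying before the case; bystander.
- flux_jar: White jar with black cap, 60 mm across, 75 mm high; bystander.
- steel_block: Dark steel block 90 x 45 x 30 mm; bystander.
- pipe_offcut: Copper pipe offcut standing on end, 42 mm across, 60 mm high; bystander.
- brush_can: Dark steel can 72 mm across, 90 mm high; bystander.

How it is judged (in metres and radians):
On the way, in this order (a step that is already met when the one before it is completed fails the run):
1. the lid is shut with all four clips still open (value of joint lid below 0.03 rad and value of joint each of clip_near_left, clip_near_right, clip_far_left, clip_far_right above 0.15 rad), for 0.2 s.
2. one clip, any of them, is snapped home, the other three open (((value of joint clip_near_left below 0.02 rad and value of joint each of clip_near_right, clip_far_left, clip_far_right above 0.15 rad and value of joint lid below 0.03 rad) or (value of joint each of clip_near_left, clip_far_left, clip_far_right above 0.15 rad and value of joint clip_near_right below 0.02 rad and value of joint lid below 0.03 rad) or (value of joint each of clip_near_left, clip_near_right, clip_far_right above 0.15 rad and value of joint clip_far_left below 0.02 rad and value of joint lid below 0.03 rad) or (value of joint each of clip_near_left, clip_near_right, clip_far_left above 0.15 rad and value of joint clip_far_right below 0.02 rad and value of joint lid below 0.03 rad))), for 0.2 s.
3. the diagonally opposite clip is snapped home too, the other two still open (((value of joint each of clip_near_left, clip_far_right below 0.02 rad and value of joint each of clip_near_right, clip_far_left above 0.15 rad and value of joint lid below 0.03 rad) or (value of joint each of clip_near_left, clip_far_right above 0.15 rad and value of joint each of clip_near_right, clip_far_left below 0.02 rad and value of joint lid below 0.03 rad))), for 0.2 s.
At the end, for the whole second after the job is handed in: The lid is shut (below 0.03 rad), all four clips are snapped home (below 0.02 rad) and at rest, and each loose thing is within 30 mm of where it began (value of joint lid below 0.03 rad and value of joint each of clip_near_left, clip_near_right, clip_far_left, clip_far_right below 0.02 rad and velocity of joint each of clip_near_left, clip_near_right, clip_far_left, clip_far_right below 0.05 rad/s and distance of each of fitting_a, fitting_b, solder_spool, screwdriver, flux_jar, steel_block, pipe_offcut, brush_can from where it was at the start of the episode below 0.03 m); the robot touches nothing.
It fails at once if the fingers push on anything with more than 22 N (contact force between the fingers and anything else above 22 N).
It fails at once if the rest of the arm pushes on anything with more than 22 N (contact force between the arm and anything else above 22 N).
It fails at once if a clip is pressed past its catch (below 0.08 rad) while the lid is not shut (above 0.1 rad) (value of joint lid above 0.1 rad and value of joint any of clip_near_left, clip_near_right, clip_far_left, clip_far_right below 0.08 rad).
It fails at once if two neighbouring clips are pressed past their catches (below 0.08 rad) while the other two are open ((value of joint each of clip_near_left, clip_near_right below 0.08 rad and value of joint each of clip_far_left, clip_far_right above 0.08 rad) or (value of joint each of clip_near_left, clip_far_left below 0.08 rad and value of joint each of clip_near_right, clip_far_right above 0.08 rad) or (value of joint each of clip_far_left, clip_far_right below 0.08 rad and value of joint each of clip_near_left, clip_near_right above 0.08 rad) or (value of joint each of clip_near_right, clip_far_right below 0.08 rad and value of joint each of clip_near_left, clip_far_left above 0.08 rad)).
It fails at once if a bystander is moved by more than 30 mm (distance of any of fitting_a, fitting_b, solder_spool, screwdriver, flux_jar, steel_block, pipe_offcut, brush_can from where it was at the start of the episode above 0.03 m).
It also fails if it takes over 72 s, if anything falls off the work surface, if the arm or the gripper's body presses on something with over 40 N, if the wrist force passes 120 N, or if a joint passes its speed limit or range.

## Working session

There is one attempt and no reset: what is moved stays moved. The work goes in short steps, Python scripts to look and compute and a shell command to move; the robot and the scene stay as the last step left them, time stands still between calls to the robot, and variables do not carry over. Pictures are saved under pics/ and viewed, at most 10 in all, crops included, and the job is handed in when it is done.

```bash
mkdir -p pics; ls
cat > h.py <<'E'
import numpy as np, cv2
from plant import ctrl, viewer, ticket
from scipy.spatial.transform import Rotation as Rn
def save(n,f):
    im=viewer.get_image(n); cv2.imwrite('pics/'+f,im[:,:,::-1]); return im
def R(q): return Rn.from_quat([q[1],q[2],q[3],q[0]])
def K(c): return np.array([[c['fx'],0,c['cx']],[0,c['fy'],c['cy']],[0,0,1.]])
def proj(n,P):
    c=viewer.get_calibration(n)
    return cv2.projectPoints(np.float64(P).reshape(-1,1,3),cv2.Rodrigues(np.float64(c['R']))[0],np.float64(c['t']),K(c),np.float64(c['D']))[0].reshape(-1,2)
E
python3 - <<'E'
from h import *
s=ctrl.sense(); print({k:np.round(v,3) for k,v in s.items()})
for n in ('scene','side'):
    save(n,n+'0.png'); c=viewer.get_calibration(n); print(n,-np.array(c['R']).T@c['t'],np.round(c['R'],2).tolist())
E
```

```text
pics
{'time_s': np.float64(0.0), 'joint_positions': array([-1.366,  0.435,  0.025,  1.574, -0.012,  1.134, -0.075]), 'joint_vel': array([-0.   ,  0.   , -0.001, -0.   ,  0.001, -0.001, -0.001]), 'effort': array([ 0.0000e+00, -6.7048e+01,  1.0260e+00, -3.1621e+01,  1.6000e-02,
        1.3000e-02,  0.0000e+00]), 'position': array([189.258, 595.411, 403.918]), 'tool_rot': array([-0.   ,  0.153,  0.988, -0.001]), 'ft_force': array([-0.114, -0.744,  0.539]), 'torque': array([ 0.032, -0.034,  0.021]), 'grip_force': np.float64(0.0), 'opening': np.float64(1.0)}
scene [ 454.55862836 -718.66378374  601.91815277] [[0.98, -0.19, -0.0], [-0.11, -0.57, -0.82], [0.15, 0.8, -0.58]]
side [ 163.90357274 -716.83580256  888.70973941] [[0.87, -0.5, -0.0], [-0.35, -0.6, -0.72], [0.36, 0.63, -0.69]]
```

View pics/scene0.png

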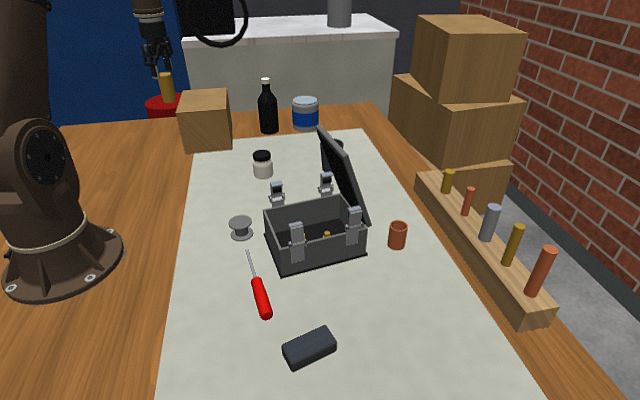

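View pics/side0.png

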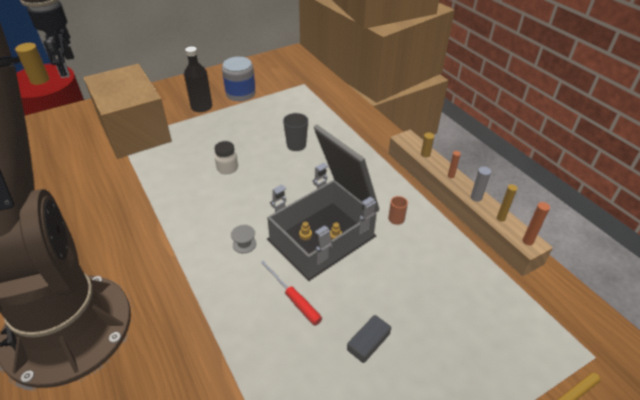

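Scene view: the case is around (315,235), with its lid open beyond it. The clips stand upright at (297,240), (354,225), (277,193) and (326,183). I'll enlarge both views to pick corners.

Run:
```python
import cv2
a=cv2.imread('pics/scene0.png')[120:280,240:410]; cv2.imwrite('pics/sc.png',cv2.resize(a,None,fx=3.7,fy=3.7,interpolation=cv2.INTER_CUBIC))
a=cv2.imread('pics/side0.png')[120:280,250:410]; cv2.imwrite('pics/si.png',cv2.resize(a,None,fx=3.7,fy=3.7,interpolation=cv2.INTER_CUBIC))
```

```text
(no output)
```

View pics/sc.png

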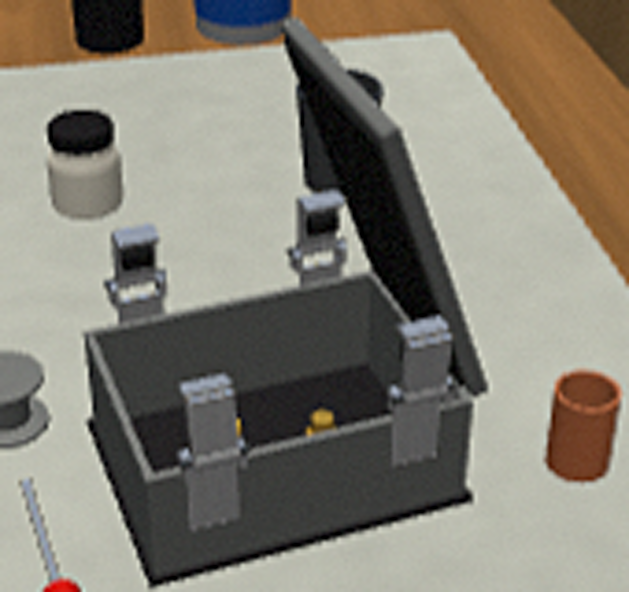

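View pics/si.png

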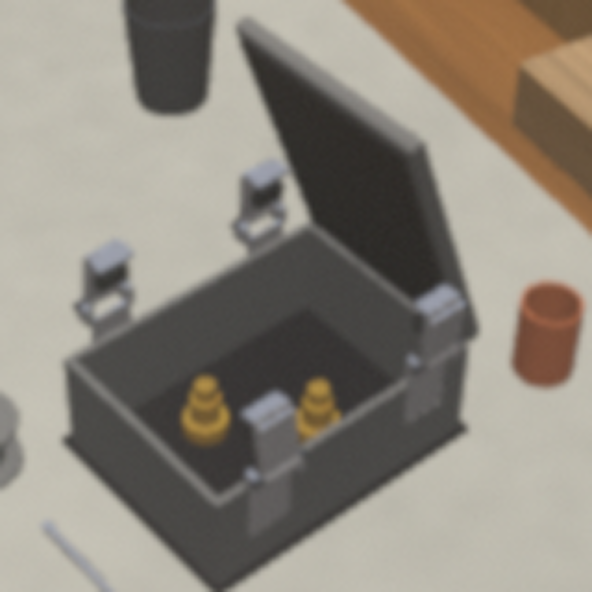

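The near-left, near-right and far-right case corners and the lid's free corners are clear in both views. Next I fit the case pose and lid angle to them, and triangulate as a check.

```bash
cat >> h.py <<'E'
def c2w(p,P):
    x,y,a=p; P=np.float64(P); c,s=np.cos(a),np.sin(a)
    return P@np.array([[c,s,0],[-s,c,0],[0,0,1]])+[x,y,0]
def lidp(th,d,y,h): # d from hinge, h above underside
    return [100-d*np.cos(th)+h*np.sin(th),y,80+d*np.sin(th)+h*np.cos(th)]
E
python3 - <<'E'
from h import *
from scipy.optimize import least_squares
o={'scene':(240,120),'side':(250,120)}
B=[('NLt',(-100,75,80),(88,335),(68,365)),('NRt',(-100,-75,80),(153,475),(218,503)),('NLb',(-100,75,0),(92,425),(68,440)),
('NRb',(-100,-75,0),(153,583),(218,590)),('FRb',(100,-75,0),(470,498),(465,430))]
L=[('LLo',(200,75,12),(290,20),(248,17)),('LRo',(200,-75,12),(401,128),(425,147)),('LRu',(200,-75,0),(388,138),(413,155))]
def px(n,q): return np.array(q)/3.7+o[n]
for e in B+L:
    X=[]
    pts=[]
    for i,n in enumerate(('scene','side')):
        c=viewer.get_calibration(n); u=cv2.undistortPoints(np.float64([[px(n,e[2+i])]]),K(c),np.float64(c['D'])).ravel(); pts.append((np.hstack([c['R'],np.reshape(c['t'],(3,1))]),u.reshape(2,1)))
    h=cv2.triangulatePoints(pts[0][0],pts[1][0],pts[0][1],pts[1][1]).ravel(); print(e[0],np.round(h[:3]/h[3]))
def f(p,full=False):
    P=[b[1] for b in B]+[lidp(p[3],*l[1]) for l in L]; W=c2w(p[:3],P)
    return np.concatenate([(proj(n,W)-[px(n,e[2+i]) for e in B+L]).ravel() for i,n in enumerate(('scene','side'))])
r=least_squares(f,[600,0,0.1,1.2],loss='soft_l1',x_scale=[10,10,.1,.1]); print(r.x); print(np.round(f(r.x).reshape(2,-1,2),1).tolist())
E
```

```text
NLt [460.  -1.  80.]
NRt [ 485. -141.   81.]
NLb [457.   6.   2.]
NRb [ 481. -146.    5.]
FRb [ 681. -117.    7.]
LLo [596.  18. 275.]
LRo [ 622. -125.  274.]
LRu [ 617. -122.  267.]
[ 5.70894838e+02 -5.35561263e+01  1.60868522e-01  1.21955698e+00]
[[[-0.6, -0.5], [-1.0, 2.4], [1.2, 1.2], [1.3, 0.6], [-0.9, 1.2], [1.5, -0.9], [-0.2, 0.8], [-2.4, 1.1]], [[-0.5, -2.7], [0.5, 0.1], [1.7, 0.3], [0.7, -0.4], [-1.0, -0.3], [-0.4, -1.6], [0.5, -2.0], [-0.6, -0.2]]]
```

Both methods agree. The case is at about (571, -54) mm with yaw 0.161, the lid is open 1.22 rad, and the triangulated heights are 80 and 274. With the tool yawed to match, tool x is case y and tool y is case x. Next I lift, turn and close the gripper.

```bash
python3 -m handwheel '0 0 -16 0 0 0.184;0 0 -16 0 0 0.184;0 0 -16 0 0 0.184;0 0 -16 0 0 0.184;0 0 -16 0 0 0.184;0 0 -16 0 0 0.183' 0
cat >> h.py <<'E'
CASE=(570.9,-53.6,0.161)
def st(C=CASE):
    s=ctrl.sense(); p=s['position']; r=R(s['tool_rot']); z=r.apply([0,0,1]); tip=p+173*z
    d=tip-[C[0],C[1],0]; c,sn=np.cos(C[2]),np.sin(C[2])
    y=r.apply([0,1,0])
    f=s['ft_force']
    print('t',round(float(s['time_s']),2),'tip case',np.round([c*d[0]+sn*d[1],-sn*d[0]+c*d[1],tip[2]],1),'yawerr',np.round(np.arctan2(y[1],y[0])-C[2],3),'z',np.round(z,3),'Fcase',np.round([c*f[0]+sn*f[1],-sn*f[0]+c*f[1],f[2]],1),'op',round(float(s['opening']),2))
E
echo 'from h import *;st()' > st.py; python3 st.py
```

```text
time_s: 0.85
position: [189.3, 595.5, 500.8]
tool_rot: [0.0, 0.651, 0.759, -0.0]
ft_force: [-0.5, -0.2, 0.4]
opening: -0.0
grip_force: 0.0
t 0.85 tip case [-272.7  701.8  327.8] yawerr -0.007 z [-0.    -0.001 -1.   ] Fcase [-0.5 -0.1  0.4] op -0.0
```

```bash
python3 -m handwheel '-50 27 0 0 0 0;-50 27 0 0 0 0;-50 27 0 0 0 0;-50 27 0 0 0 0;-50 27 0 0 0 0;-50 27 0 0 0 0;-50 27 0 0 0 0;-50 27 0 0 0 0;-50 27 0 0 0 0;-50 27 0 0 0 0;-50 27 0 0 0 0;-50 27 0 0 0 0;-50 27 0 0 0 0;-50 27 0 0 0 0' | head -1; python3 st.py
```

```text
time_s: 2.6
t 2.6 tip case [1.054e+02 3.000e-01 3.272e+02] yawerr -0.0 z [-0.001  0.    -1.   ] Fcase [-0.3  0.8  0.9] op 0.0
```

```bash
python3 -m handwheel '0 0 30 0 0 0;0 0 30 0 0 0;0 0 25 0 0 0;0 -15 0 0 0 0;0 -10 0 0 0 0;0 -6 0 0 0 0;0 -6 0 0 0 0;0 -6 0 0 0 0' | head -1; python3 st.py; python3 -m handwheel '0 -8 3 0 0 0;0 -8 3 0 0 0;0 -8 3 0 0 0' | head -1; python3 st.py
```

```text
time_s: 3.6
t 3.6 tip case [ 61.7   1.7 242.9] yawerr -0.001 z [ 0.001  0.    -1.   ] Fcase [0.  0.5 0.2] op -0.0
time_s: 3.98
t 3.98 tip case [ 37.1   1.6 233.4] yawerr -0.001 z [-0.  0. -1.] Fcase [ 0.9  0.  -0.4] op -0.0
```

```bash
python3 -m handwheel '0 -10 5 0 0 0;0 -10 6 0 0 0;0 -12 10 0 0 0;0 -12 11 0 0 0' | head -1; python3 st.py; python3 -m handwheel '0 -11 11 0 0 0;0 -10 12 0 0 0;0 -9 13 0 0 0;0 -8 15 0 0 0;0 -5 15 0 0 0' | head -1; python3 st.py;  python3 - <<'E'
from h import *
save('scene','s1.png')
a=cv2.imread('pics/s1.png')[120:280,240:410]; cv2.imwrite('pics/s1c.png',cv2.resize(a,None,fx=3.5,fy=3.5,interpolation=cv2.INTER_CUBIC))
E
```

```text
time_s: 4.47
t 4.47 tip case [ -7.2   1.7 201.2] yawerr -0.001 z [-0.  0. -1.] Fcase [ 0.1 -0.2  0.5] op -0.0
time_s: 5.1
t 5.1 tip case [-50.1   1.8 134.8] yawerr -0.001 z [-0. -0. -1.] Fcase [-0.3 -0.3  0.6] op -0.0
```

View pics/s1c.png

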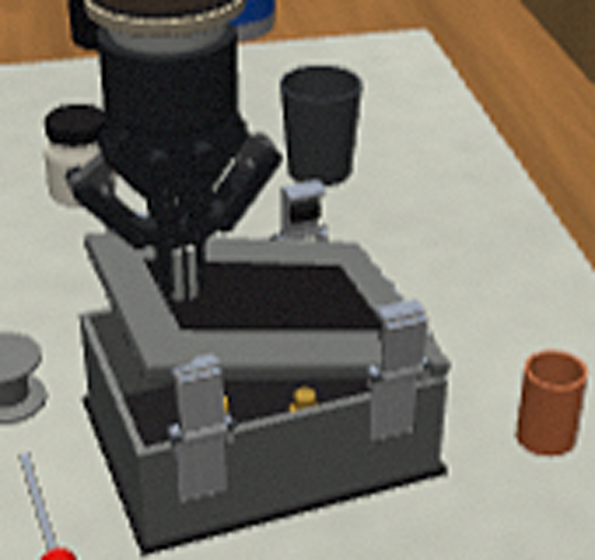

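Scene: the lid is about 0.25 rad open and following the finger at (185,290); the clips are still upright. I'll ease it shut.

```bash
python3 -m handwheel '0 -2 12 0 0 0;0 -2 12 0 0 0;0 0 8 0 0 0;0 0 4 0 0 0;0 0 3 0 0 0' | head -1; python3 st.py; python3 -m handwheel '0 0 2 0 0 0;0 0 1 0 0 0' | head -1; python3 st.py
```

```text
time_s: 5.78
t 5.78 tip case [-53.1   1.7  96.6] yawerr -0.001 z [ 0. -0. -1.] Fcase [ 0.2 -0.6  0.4] op -0.0
time_s: 6.02
t 6.03 tip case [-53.1   1.8  93.8] yawerr -0.001 z [ 0.  0. -1.] Fcase [0.8 0.9 0.5] op 0.0
```

```bash
for i in 1; do python3 -m handwheel '0 0 1 0 0 0;0 0 0 0 0 0' | head -1; python3 st.py; python3 -m handwheel '0 0 1 0 0 0;0 0 0 0 0 0' | head -1; python3 st.py; done
```

```text
time_s: 6.28
t 6.28 tip case [-53.3   1.8  92.7] yawerr -0.001 z [ 0.  0. -1.] Fcase [0.1 0.2 0.5] op -0.0
time_s: 6.52
t 6.53 tip case [-53.1   1.7  92.4] yawerr -0.001 z [ 0.001  0.001 -1.   ] Fcase [-3.2  1.1 11.5] op -0.0
```

Touch at 92.5 mm with 11 N, so the lid is shut and the tip height reads true. Now I lift for a wrist look at the clips.

```bash
python3 -m handwheel '0 0 -30 0 0 0;0 10 -55 0 0 0;0 20 -55 0 0 0;0 20 -55 0 0 0;0 0 -40 0 0 0;0 0 0 0 0 0' | head -1; python3 st.py
python3 - <<'E'
from h import *
s=ctrl.sense(); save('wrist','w1.png'); c=viewer.get_calibration('wrist'); print(np.round(c['hand_eye'],3).tolist(),c['fx'])
import json; json.dump([list(map(float,s['position'])),list(map(float,s['tool_rot']))],open('w1.json','w'))
E
```

```text
time_s: 7.28
t 7.28 tip case [ -1.8   0.9 329.8] yawerr -0.001 z [ 0.006  0.    -1.   ] Fcase [ 0.4  0.6 -1.7] op 0.0
[[0.001, -0.947, -0.321, 84.213], [1.0, 0.001, -0.0, -0.693], [0.0, -0.321, 0.947, 30.833], [0.0, 0.0, 0.0, 1.0]] 322.15631976049906
```

View pics/w1.png

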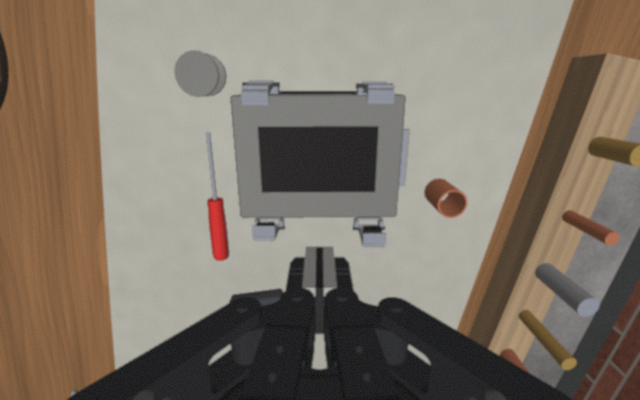

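The wrist view shows the lid shut, with top corners at (231,97), (405,96), (397,217) and (239,217). The clips are upright: left pair at (256,93) and (380,93), right pair at (264,232) and (373,239).

Run:
```python
from h import *
import json
from scipy.optimize import least_squares
p,q=json.load(open('w1.json')); c=viewer.get_calibration('wrist'); H=np.array(c['hand_eye'])
T=np.eye(4); T[:3,:3]=R(q).as_matrix(); T[:3,3]=p; M=np.linalg.inv(T@H)
def pr(P): return cv2.projectPoints(np.float64(P).reshape(-1,1,3),cv2.Rodrigues(M[:3,:3])[0],M[:3,3],K(c),np.float64(c['D']))[0].reshape(-1,2)
C=[(-100,75,92),(100,75,92),(100,-75,92),(-100,-75,92)]; o=np.array([(231,97),(405,96),(397,217),(239,217)])
r=least_squares(lambda v:(pr(c2w(v,C))-o).ravel(),CASE,x_scale=[1,1,.01]); print(r.x,r.fun.reshape(-1,2).round(1).tolist())
for n,sx,sy in (('NL',-62,1),('FL',62,1),('NR',-62,-1),('FR',62,-1)):
  for th in (1.3,1.57,1.9):
    e=[(sx+k,sy*(85-42*np.cos(th)+h*np.sin(th)),100+42*np.sin(th)+h*np.cos(th)) for k in(-13,13) for h in (-4,7)]
    print(n,th,pr(c2w(r.x,e)).round().tolist())
```

```text
[ 5.68056313e+02 -5.05439299e+01  1.61565509e-01] [[-1.7, -1.5], [1.4, -0.7], [-0.5, 1.2], [0.8, 1.7]]
NL 1.3 [[243.0, 102.0], [241.0, 91.0], [269.0, 102.0], [268.0, 90.0]]
NL 1.57 [[241.0, 90.0], [240.0, 78.0], [268.0, 90.0], [267.0, 78.0]]
NL 1.9 [[240.0, 75.0], [240.0, 64.0], [267.0, 75.0], [267.0, 64.0]]
FL 1.3 [[367.0, 101.0], [368.0, 90.0], [393.0, 101.0], [395.0, 90.0]]
FL 1.57 [[368.0, 90.0], [369.0, 78.0], [395.0, 90.0], [396.0, 78.0]]
FL 1.9 [[369.0, 75.0], [369.0, 63.0], [396.0, 75.0], [396.0, 64.0]]
NR 1.3 [[252.0, 231.0], [252.0, 240.0], [275.0, 231.0], [275.0, 240.0]]
NR 1.57 [[252.0, 240.0], [253.0, 249.0], [275.0, 240.0], [276.0, 249.0]]
NR 1.9 [[253.0, 251.0], [254.0, 257.0], [276.0, 251.0], [277.0, 257.0]]
FR 1.3 [[362.0, 230.0], [362.0, 240.0], [385.0, 230.0], [385.0, 240.0]]
FR 1.57 [[362.0, 240.0], [361.0, 249.0], [384.0, 240.0], [384.0, 249.0]]
FR 1.9 [[361.0, 251.0], [360.0, 257.0], [383.0, 250.0], [382.0, 257.0]]
```

```bash
sed -i 's/^CASE=.*/CASE=(569.3,-51.8,0.161)/' h.py; python3 -m handwheel '40 -22 0 0 0 0;40 -22 0 0 0 0;33 -18 20 0 0 0;0 0 50 0 0 0;0 0 50 0 0 0;0 0 50 0 0 0;0 0 25 0 0 0;0 0 10 0 0 0;0 0 0 0 0 0' | head -1; python3 st.py; python3 -m handwheel '-8 0 0 0 0 0;-8 0 0 0 0 0;-8 0 0 0 0 0' | head -1; python3 st.py
```

```text
time_s: 8.45
t 8.45 tip case [-64.5 112.6 121.2] yawerr -0.001 z [-0.001 -0.001 -1.   ] Fcase [-0.5 -0.6  0.1] op 0.0
time_s: 8.82
t 8.82 tip case [-63.5  88.4 122.3] yawerr -0.001 z [ 0.001  0.001 -1.   ] Fcase [ 0.5  2.4 -0.4] op -0.0
```

```bash
python3 -m handwheel '-6 0 -2 0 0 0;-6 0 -2 0 0 0;-6 0 -1 0 0 0' | head -1; python3 st.py; python3 -m handwheel '-5 0 0 0 0 0;-5 0 0 0 0 0;-5 0 0 0 0 0' | head -1; python3 st.py
```

```text
time_s: 9.2
t 9.2 tip case [-63.8  70.3 126.9] yawerr -0.001 z [ 0.  0. -1.] Fcase [0.3 0.9 0.3] op -0.0
time_s: 9.57
t 9.57 tip case [-64.   55.3 126.7] yawerr -0.001 z [-0. -0. -1.] Fcase [-0.4 -0.1  0.2] op -0.0
```

```bash
cat > st1.py <<'E'
from h import *
import sys
s=ctrl.sense(); print(round(float(s['time_s']),2),'z',round(s['position'][2]-173,2),'F',np.round(s['ft_force'],1))
E
H="python3 -m handwheel"; $H '0 0 2 0 0 0;0 0 2 0 0 0' >/dev/null; python3 st1.py; $H '0 0 2 0 0 0' >/dev/null; python3 st1.py;  $H '0 0 2 0 0 0' >/dev/null; python3 st1.py; $H '0 0 1 0 0 0;0 0 0 0 0 0' >/dev/null; python3 st1.py; $H '0 0 1 0 0 0;0 0 0 0 0 0' >/dev/null; python3 st1.py
```

```text
9.82 z 122.6 F [-0.4 -0.8  1.4]
9.95 z 120.54 F [-0.  -0.7  0.8]
10.07 z 118.6 F [-0.7 -2.6  4.6]
10.32 z 117.88 F [-1.  -1.3  4.7]
10.57 z 117.16 F [-1.1 -2.3  8.9]
```

```bash
H="python3 -m handwheel"; $H '0 0 1 0 0 0' >/dev/null; python3 st1.py; $H '0 0 1 0 0 0' >/dev/null; python3 st1.py;  $H '0 0 1 0 0 0' >/dev/null; python3 st1.py; $H '0 0 1 0 0 0' >/dev/null; python3 st1.py
```

```text
10.7 z 116.33 F [-1.5 -4.3 12.1]
10.82 z 115.2 F [-2.2 -5.2  8.1]
10.95 z 114.13 F [-0.1 -4.8  5.5]
11.07 z 113.03 F [ 0.2 -3.   2.5]
```

```bash
H="python3 -m handwheel"; $H '0 0 1 0 0 0' >/dev/null; python3 st1.py; $H '0 0 1 0 0 0' >/dev/null; python3 st1.py;  $H '0 0 1 0 0 0' >/dev/null; python3 st1.py
```

```text
11.2 z 111.8 F [ 1.  -1.5  2. ]
11.32 z 110.76 F [ 0.1 -2.9  6.4]
11.45 z 109.99 F [-1.9 -2.8 11.1]
```

```bash
H="python3 -m handwheel"; $H '0 0 0.5 0 0 0;0 0 0 0 0 0' >/dev/null; python3 st1.py; $H '0 0 -10 0 0 0;0 0 -30 0 0 0;0 0 -40 0 0 0;-42 30 0 0 0 0;-42 32 0 0 0 0;-42 32 0 0 0 0;-42 32 0 0 0 0;0 0 0 0 0 0'|head -1; python3 st.py
python3 - <<'E'
from h import *
a=save('scene','s2.png')[120:280,240:410,::-1]; b=save('side','s3.png')[120:280,250:410,::-1]
f=lambda x:cv2.resize(x,None,fx=2.4,fy=2.4,interpolation=cv2.INTER_CUBIC)
cv2.imwrite('pics/s23.png',np.hstack([f(a),f(b)]))
E
```

```text
11.7 z 109.63 F [-1.5 -1.7 10.3]
time_s: 12.7
t 12.7 tip case [  62.5 -115.8  188.6] yawerr -0.004 z [-0.001 -0.002 -1.   ] Fcase [-0.4  0.1  0. ] op -0.0
```

View pics/s23.png

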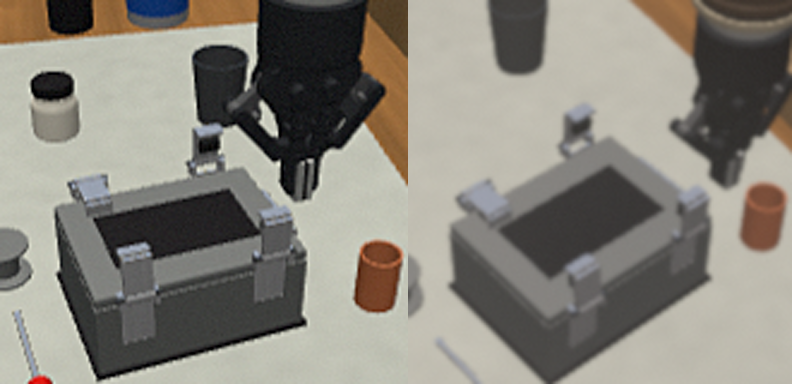

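Scene and side: the near-left clip now lies flat (left crop (90,188), right crop (483,197)) and the other three are upright. The force trace fits a snap: catch at 118.6, stop at about 111, 7.4 mm of travel. On to far-right.

```bash
H="python3 -m handwheel"; $H '0 0 30 0 0 0;0 0 20 0 0 0;0 0 11 0 0 0;9 0 0 0 0 0;8 0 0 0 0 0;8 0 0 0 0 0;6 0 0 0 0 0;6 0 0 0 0 0' >/dev/null; python3 st.py; $H '6 0 0 0 0 0;6 0 0 0 0 0;6 0 0 0 0 0;5 0 0 0 0 0' >/dev/null; python3 st.py
```

```text
t 13.8 tip case [ 62.2 -75.  128.5] yawerr -0.001 z [ 0.001 -0.    -1.   ] Fcase [-0.1 -1.1 -0.3] op -0.0
t 14.3 tip case [ 62.  -51.7 128.2] yawerr -0.001 z [-0.  0. -1.] Fcase [ 0.6 -0.4  0.5] op -0.0
```

```bash
H="python3 -m handwheel"; $H '-3 0 2 0 0 0;0 0 2 0 0 0' >/dev/null; python3 st1.py; for i in 1; do $H '0 0 2 0 0 0' >/dev/null; python3 st1.py;  $H '0 0 2 0 0 0' >/dev/null; python3 st1.py; $H '0 0 1 0 0 0' >/dev/null; python3 st1.py; $H '0 0 1 0 0 0' >/dev/null; python3 st1.py;  $H '0 0 1 0 0 0' >/dev/null; python3 st1.py; $H '0 0 1 0 0 0' >/dev/null; python3 st1.py; done
```

```text
14.55 z 124.17 F [-0.3  0.6  1. ]
14.68 z 122.03 F [-0.   1.3  0.1]
14.8 z 119.96 F [ 0.3 -0.4  1.6]
14.93 z 118.97 F [-0.3 -0.   0.8]
15.05 z 118.14 F [-0.7 -0.   2. ]
15.18 z 117.35 F [-1.4  1.1  5.5]
15.3 z 116.68 F [-3.1  3.   9. ]
```

```bash
H="python3 -m handwheel"; $H '0 0 1 0 0 0' >/dev/null; python3 st1.py; $H '0 0 1 0 0 0' >/dev/null; python3 st1.py;  $H '0 0 1 0 0 0' >/dev/null; python3 st1.py; $H '0 0 1 0 0 0' >/dev/null; python3 st1.py
```

```text
15.43 z 115.96 F [-4.2  2.9 10.8]
15.55 z 115.16 F [-3.1  3.4 10.1]
15.68 z 114.06 F [-2.   1.4  7.1]
15.8 z 112.85 F [-1.4  2.3  3.6]
```

```bash
H="python3 -m handwheel"; $H '0 0 1 0 0 0' >/dev/null; python3 st1.py; $H '0 0 1 0 0 0' >/dev/null; python3 st1.py
```

```text
15.93 z 111.64 F [-1.1  1.1  2.8]
16.05 z 110.35 F [-0.1  1.5  4.3]
```

```bash
H="python3 -m handwheel"; $H '0 0 0.7 0 0 0' >/dev/null; python3 st1.py; $H '0 0 0.5 0 0 0' >/dev/null; python3 st1.py
```

```text
16.18 z 109.73 F [-1.6  3.3  7.9]
16.3 z 109.47 F [-2.1  2.9  8.9]
```

```bash
H="python3 -m handwheel"; $H '0 0 0.5 0 0 0' >/dev/null; python3 st1.py; $H '0 0 -10 0 0 0;0 0 -30 0 0 0;0 0 -40 0 0 0;-20 -40 0 0 0 0;-20 -42 0 0 0 0;-21 -42 0 0 0 0;0 0 0 0 0 0'>/dev/null; python3 st.py
python3 - <<'E'
from h import *
o=[]
for n,f,x0 in (('scene','s4.png',240),('side','s5.png',250)):
    a=save(n,f)[130:260,x0:x0+160,::-1]; a=cv2.resize(a,None,fx=2.5*2,fy=2.5*2,interpolation=cv2.INTER_CUBIC)
    for sx,sy in((-62,1),(62,-1)):
        for th,col in((-.03,(0,255,0)),(.15,(0,0,255))):
            P=c2w(CASE,[(sx+k,sy*(85-d*np.cos(th)+h*np.sin(th)),105+d*np.sin(th)+h*np.cos(th)) for k,d,h in((-13,42,7),(13,42,7),(13,42,-4),(-13,42,-4))])
            q=((proj(n,P)-[x0,130]+.5)*5).astype(np.int32); cv2.polylines(a,[q],True,col,1)
    o.append(cv2.resize(a,None,fx=.5,fy=.5,interpolation=cv2.INTER_AREA))
cv2.imwrite('pics/s45.png',np.hstack(o))
E
```

```text
16.43 z 109.2 F [-1.5  3.5 11.4]
t 17.3 tip case [ -65.9 -119.3  189.2] yawerr -0.008 z [-0.001 -0.001 -1.   ] Fcase [ 0.6 -0.7  0.5] op 0.0
```

View pics/s45.png

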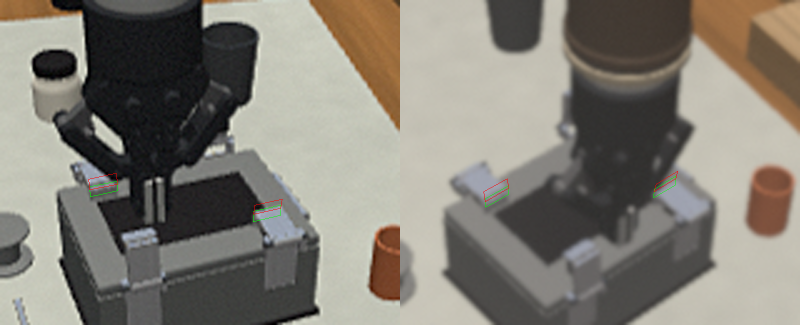

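Overlay: the free ends of both pressed clips, left crop (103,188) and (268,215), match the green home outline rather than the red 0.15 rad one. Next is near-right.

```bash
H="python3 -m handwheel"; $H '0 3 30 0 0 0;0 0 20 0 0 0;0 0 11 0 0 0;9 0 0 0 0 0;9 0 0 0 0 0;9 0 0 0 0 0;7 0 0 0 0 0;6 0 0 0 0 0' >/dev/null; python3 st.py; $H '6 0 0 0 0 0;6 0 0 0 0 0;6 0 0 0 0 0;5 0 0 0 0 0' >/dev/null; python3 st.py; $H '0 0 2 0 0 0;0 0 2 0 0 0' >/dev/null; python3 st1.py
```

```text
t 18.4 tip case [-58.9 -75.8 127.8] yawerr -0.001 z [ 0.001  0.    -1.   ] Fcase [ 0.4 -0.5 -0.6] op 0.0
t 18.9 tip case [-59.  -52.8 127.5] yawerr -0.001 z [-0.  0. -1.] Fcase [-0.8 -0.3 -0.3] op -0.0
19.15 z 123.58 F [-1.3  1.9  3. ]
```

```bash
H="python3 -m handwheel"; $H '-2 0 1 0 0 0' >/dev/null; python3 st1.py; $H '0 0 2 0 0 0' >/dev/null; python3 st1.py;  $H '0 0 2 0 0 0' >/dev/null; python3 st1.py; $H '0 0 1 0 0 0' >/dev/null; python3 st1.py; $H '0 0 1 0 0 0' >/dev/null; python3 st1.py;  $H '0 0 1 0 0 0' >/dev/null; python3 st1.py
```

```text
19.27 z 122.42 F [-0.3  1.3  2.8]
19.4 z 120.43 F [-0.5  0.8  1.8]
19.52 z 118.3 F [0.6 0.7 1.4]
19.65 z 117.28 F [-0.5  1.   0.9]
19.77 z 116.37 F [0.1 1.  1.1]
19.9 z 115.42 F [-0.3  1.   0.4]
```

```bash
H="python3 -m handwheel"; $H '0 0 1.5 0 0 0' >/dev/null; python3 st1.py; $H '0 0 1.5 0 0 0' >/dev/null; python3 st1.py;  $H '0 0 1 0 0 0' >/dev/null; python3 st1.py; $H '0 0 1 0 0 0' >/dev/null; python3 st1.py; $H '0 0 1 0 0 0' >/dev/null; python3 st1.py
```

```text
20.02 z 113.93 F [-0.2  1.2  0.7]
20.15 z 112.4 F [-0.2  0.8  1.7]
20.27 z 111.4 F [0.1 1.3 0.7]
20.4 z 110.46 F [-0.4  2.5  3.5]
20.52 z 109.66 F [-1.7  3.   6.9]
```

```bash
H="python3 -m handwheel"; $H '0 0 1 0 0 0' >/dev/null; python3 st1.py; $H '0 0 1 0 0 0' >/dev/null; python3 st1.py;  $H '0 0 1 0 0 0' >/dev/null; python3 st1.py; $H '0 0 1 0 0 0' >/dev/null; python3 st1.py; $H '0 0 1 0 0 0' >/dev/null; python3 st1.py; $H '0 0 1 0 0 0' >/dev/null; python3 st1.py
```

```text
20.65 z 108.91 F [-3.   4.5 12.5]
20.77 z 108.05 F [-3.3  4.5 11.7]
20.9 z 106.91 F [-2.   5.3  9.8]
21.02 z 105.78 F [-1.4  3.1  5.3]
21.15 z 104.7 F [-0.3  1.5  2.2]
21.27 z 103.58 F [0.2 1.2 1.8]
```

```bash
H="python3 -m handwheel"; $H '0 0 1 0 0 0' >/dev/null; python3 st1.py; $H '0 0 0.7 0 0 0' >/dev/null; python3 st1.py;  $H '0 0 0.5 0 0 0' >/dev/null; python3 st1.py
```

```text
21.4 z 102.56 F [0.2 2.8 5.3]
21.52 z 101.96 F [-2.2  3.4  8.9]
21.65 z 101.66 F [-1.6  2.8 10.7]
```

```bash
H="python3 -m handwheel"; $H '0 0 0.4 0 0 0' >/dev/null; python3 st1.py; $H '0 0 -10 0 0 0;0 0 -35 0 0 0;0 0 -42 0 0 0;43 30 0 0 0 0;43 30 0 0 0 0;43 30 0 0 0 0;43 31 0 0 0 0;0 0 0 0 0 0'>/dev/null; python3 st.py; $H '0 0 30 0 0 0;0 0 20 0 0 0;0 0 11 0 0 0;-9 0 0 0 0 0;-9 0 0 0 0 0;-9 0 0 0 0 0;-6 0 0 0 0 0;-6 0 0 0 0 0' >/dev/null; python3 st.py
```

```text
21.77 z 101.4 F [-2.5  3.4 12.1]
t 22.77 tip case [ 64.  121.6 187.3] yawerr 0.006 z [-0.     0.001 -1.   ] Fcase [ 0.1 -0.8  0.2] op -0.0
t 23.77 tip case [ 62.2  77.2 127.1] yawerr -0.001 z [ 0.  0. -1.] Fcase [-0.2  0.5 -0.6] op 0.0
```

```bash
H="python3 -m handwheel"; $H '-6 0 0 0 0 0;-6 0 0 0 0 0;-5 0 0 0 0 0;-5 0 0 0 0 0' >/dev/null; python3 st.py; $H '0 0 2 0 0 0;0 0 2 0 0 0' >/dev/null; python3 st1.py;  $H '0 0 1.5 0 0 0' >/dev/null; python3 st1.py;  $H '0 0 1.5 0 0 0' >/dev/null; python3 st1.py; $H '0 0 1 0 0 0' >/dev/null; python3 st1.py; $H '0 0 1 0 0 0' >/dev/null; python3 st1.py;  $H '0 0 1 0 0 0' >/dev/null; python3 st1.py
```

```text
t 24.27 tip case [ 62.1  55.1 126.9] yawerr -0.001 z [ 0. -0. -1.] Fcase [0.4 0.8 1.3] op 0.0
24.52 z 122.89 F [-0.5 -1.   1.2]
24.65 z 121.22 F [ 0.3 -0.6  1.6]
24.77 z 119.74 F [ 0.3 -0.9  0.8]
24.9 z 118.76 F [0.1 0.5 0.9]
25.02 z 117.83 F [-1.2 -1.1  1. ]
25.15 z 116.83 F [-0.8 -1.1  1. ]
```

```bash
H="python3 -m handwheel"; $H '0 0 1 0 0 0' >/dev/null; python3 st1.py;  $H '0 0 1 0 0 0' >/dev/null; python3 st1.py;  $H '0 0 1 0 0 0' >/dev/null; python3 st1.py; $H '0 0 1 0 0 0' >/dev/null; python3 st1.py; $H '0 0 1 0 0 0' >/dev/null; python3 st1.py;  $H '0 0 1 0 0 0' >/dev/null; python3 st1.py
```

```text
25.27 z 116.01 F [-0.5 -2.4  3.8]
25.4 z 115.3 F [-1.9 -1.8  8. ]
25.52 z 114.66 F [-2.5 -1.8 10. ]
25.65 z 113.86 F [-3.1 -2.8 11.3]
25.77 z 112.83 F [-2.5 -2.6 10.2]
25.9 z 111.71 F [-1.4 -3.6  7.9]
```

Catch at about 116.3, so home should be near 109.

```bash
H="python3 -m handwheel"; $H '0 0 1 0 0 0' >/dev/null; python3 st1.py;  $H '0 0 1 0 0 0' >/dev/null; python3 st1.py;  $H '0 0 1 0 0 0' >/dev/null; python3 st1.py; $H '0 0 0.6 0 0 0' >/dev/null; python3 st1.py
```

```text
26.02 z 110.49 F [ 0.2 -2.7  4.9]
26.15 z 109.16 F [ 0.4 -1.6  4.2]
26.27 z 108.03 F [-0.9 -1.9  6.7]
26.4 z 107.61 F [-0.  -2.8  8.2]
```

```bash
H="python3 -m handwheel"; $H '0 0 0.6 0 0 0' >/dev/null; python3 st1.py;  $H '0 0 0.4 0 0 0' >/dev/null; python3 st1.py;  $H '0 0 -10 0 0 0;0 0 -35 0 0 0;0 0 -50 0 0 0;-15 -15 -60 0 0 0;-20 -20 -50 0 0 0;-20 -22 0 0 0 0;0 0 0 0 0 0;0 0 0 0 0 0' >/dev/null; python3 st.py
python3 - <<'E'
from h import *
w=save('wrist','w2.png')[60:270,200:440,::-1]; b=save('side','s6.png')[120:280,250:410,::-1]
cv2.imwrite('pics/fin.png',np.hstack([cv2.resize(w,(400,350),interpolation=3),cv2.resize(b,(350,350),interpolation=3)]))
E
```

```text
26.52 z 107.32 F [-2.3 -2.7  8.8]
26.65 z 107.04 F [-2.1 -2.8 11.6]
t 27.65 tip case [  5.4   2.1 309.9] yawerr 0.0 z [-0.001  0.001 -1.   ] Fcase [0.2 1.  0.1] op 0.0
```

View pics/fin.png

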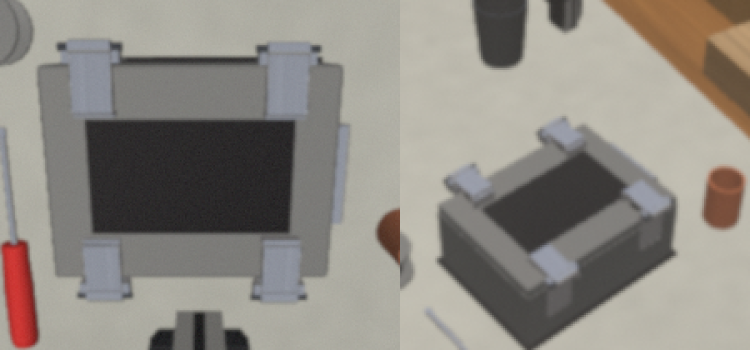

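The final pictures show all four clips lying flat over the shut lid: left crop (92,75), (290,80), (102,270) and (280,268). The bystanders in view haven't moved. Handing in.

```bash
python3 -c "
from plant import ticket
print(ticket.hand_in())"
```

```text
the job is handed in; nothing more can be done
None
```

I shut the lid and snapped all four clips home by feel in the order near-left, far-right, near-right, far-left, with readings after each step peaking at about 14 N, and handed the job in after about 28 s; the hand-in gave no verdict.

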